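# Sort two label holders behind their shelf lips and hold the sprung one home

## Task

Two look-alike label holders, one short and one long, stand on the left of the bench, and the two small white shelves on the right each have a pocket behind the front lip that fits one of them. First stand the short holder fully down in the short pocket and let go of it, then push the long holder down behind the lip of the other shelf, against its sprung seat, until it is fully home, and finish while still holding it pressed there. Do not shift the vials on the shelves or the other things lying about.

Things in the scene. Friction and masses are not known exactly. Their poses are not given: they have to be found in the camera images.
- short_holder: The shorter aluminium label holder: upright plate 8 mm thick, 60 mm long, on a foot bar 16 mm thick, 16 mm high, 60 mm long; 85 mm tall in all, about 80 g, same front and back. Stands on its foot. Origin: centre of its underside; x across the thickness, y along the length, z up. Pinch the plate across its 8 mm from above, fingertips 55 mm or more above its underside so that they clear the shelf.
- long_holder: The longer aluminium label holder: upright plate 8 mm thick, 90 mm long, on a foot bar 16 mm thick, 16 mm high, 90 mm long; 85 mm tall in all, about 120 g, same front and back. Stands on its foot. Origin: centre of its underside; x across the thickness, y along the length, z up. Pinch the plate across its 8 mm from above, fingertips 55 mm or more above its underside so that they clear the shelf.
- short_shelf: White shelf block fixed on the worktop (place and turn vary), 116 mm wide (y), 90 mm deep, 40 mm high, with an aluminium front lip. Origin: centre of its underside; x away from the robot, y along the lip, z up. Between lip and shelf, centred 31.5 mm in front of the origin, is an upright pocket 19 mm wide (x), 66 mm long (y), open at the top, its mouth flared to 29 mm at 40 mm height, straight below 32 mm.
- long_shelf: White shelf block fixed on the worktop (place and turn vary), 116 mm wide (y), 90 mm deep, 40 mm high, with an aluminium front lip. Origin: centre of its underside; x away from the robot, y along the lip, z up. Between lip and shelf, centred 31.5 mm in front of the origin, is an upright pocket 19 mm wide (x), 96 mm long (y), open at the top, its mouth flared to 29 mm at 40 mm height, straight below 32 mm.
- short_pocket (a point): Centre of the short pocket's plain floor, 12 mm above the worktop: the short holder's origin is here when it is home. Axes as its shelf.
- long_pocket (a point): Fixed point on the long pocket's centre line, 12 mm above the worktop: the long holder's origin is here when it is fully home; the untouched seat bar's top is 6 mm higher. Let go, the holder would rise again by those 6 mm. Axes as its shelf.
- seat_bar (a joint): Sprung seat bar in the long pocket: 0 = up, 0.006 m = pressed fully down on its stop. It pushes up with about 3 N when up and 6 N when fully down, so the holder's weight alone does not move it.
- amber_vial_0: amber glass vial with black cap, 24 mm across, 72 mm tall, standing on top of the short-pocket shelf about 60 mm behind the pocket's centre line; bystander. Origin at the centre of its underside.
- amber_vial_1: amber vial, 22 mm across, 70 mm tall, standing on top of the long-pocket shelf about 60 mm behind the pocket's centre line; bystander. Origin under its centre.
- amber_vial_2: a second amber vial, 22 mm across, 70 mm tall, beside amber_vial_1 on the same shelf; bystander. Origin under its centre.
- timer: white timer, 58x58x18 mm, lying on the worktop; bystander. Origin under its centre.
- marker: marker pen, 126x14x14 mm, lying along its x; bystander. Origin under its centre.
- tape_roll: roll of paper tape, 68 mm across, 19 mm high, lying flat; bystander. Origin under its centre.
- tweezers: steel tweezers, 110x10x8 mm, lying along their x; bystander. Origin under their centre.
- beaker: clear beaker, 64 mm across, 82 mm tall; bystander. Origin under its centre.
- torsion_tester: heavy tan instrument fixed on the worktop between the holders and the shelves, 240 mm deep (x), 126 mm wide (y), 285 mm tall: carry the holders round its front (nearer the robot) or above it. Origin under its centre.
- rack_post (a point): foot of the front face of the fixed post, 60 mm deep, 40 mm wide and 1.08 m tall, of the overhead rack behind the shelves: keep the arm clear of it. The rack's lower board is 0.6 m above the worktop and begins 105 mm in front of this point and 75 mm to its left, running off to the right. World axes.
Things that resemble listed ones, but are neither listed nor needed, are in the scene too. Leave any black or red look-alike of the short_holder alone.

How it is judged (in metres and radians):
On the way:
1. the short holder stands fully down in the short pocket and has been let go (x of short_holder in the frame of short_pocket between -0.004 and 0.004 m and y of short_holder in the frame of short_pocket between -0.006 and 0.006 m and z of short_holder in the frame of short_pocket between -0.003 and 0.003 m and angle between short_holder's own z axis and vertical below 0.08 rad and angle between the y axis of short_holder and the y axis of short_pocket, either way round below 0.1 rad and contact force between short_holder and the arm below 0.1 N and contact force between short_holder and the fingers below 0.1 N and linear speed of short_holder below 0.02 m/s), for 0.2 s.
At the end, for the whole second after the job is handed in: Short holder released, upright, within 3 mm of its pocket floor; long holder upright in its pocket within 3 mm of home, seat bar down more than 4.5 of its 6 mm and pushing on it with over 3 N, fingers bearing on it with over 2 N; all at rest (all of step 1 and x of long_holder in the frame of long_pocket between -0.004 and 0.004 m and y of long_holder in the frame of long_pocket between -0.006 and 0.006 m and z of long_holder in the frame of long_pocket between -0.003 and 0.003 m and angle between long_holder's own z axis and vertical below 0.08 rad and angle between the y axis of long_holder and the y axis of long_pocket, either way round below 0.1 rad and value of joint seat_bar above 0.0045 m and contact force between long_holder and seat_bar above 3 N and contact force between long_holder and the fingers above 2 N and linear speed of long_holder below 0.02 m/s); the arm keeps its last pose, push and grip.
It fails at once if a bystander is shifted by more than 30 mm (distance of any of timer, marker, tape_roll, tweezers, beaker, amber_vial_0, amber_vial_1, amber_vial_2 from where it was at the start of the episode above 0.03 m).
It fails at once if a vial or the beaker is tipped over (angle between any of beaker, amber_vial_0, amber_vial_1, amber_vial_2's own z axis and vertical above 0.5 rad).
It also fails if it takes over 70 s, if anything falls off the work surface, if the arm or the gripper's body presses on something with over 40 N, if the wrist force passes 120 N, or if a joint passes its speed limit or range.

## Robot

A 7-joint arm with a two-finger parallel gripper is mounted at the origin on a cart in front of the work surface, level with it; the furniture and walls round the work are solid. World frame = base frame: x ahead of the robot, y to its left, z up, the work surface at z = 0. Lengths are in m, angles in degrees, forces in N, time in s.
With the tool pointing down it reaches from about 0.4 to 0.85 m from the base axis. Payload 4.5 kg.
Tool frame: the origin (TCP) lies at the very end of the fingers, on their centre line; the grasp point (between the pads) lies arm.pinch_z behind it (arm.pinch_z is the distance from the TCP to the grasp point, in m); z points along the fingers, y is the direction in which the jaws open and shut (so a half turn about z gives the same grasp; the last joint's range is limited). The gripper opens to 88 mm and grips with 3 to 60 N. Pads are 18 mm wide; open, the fingers measure 123 mm over their backs; the gripper's body (75 mm by 187 mm) begins 45 mm behind the grasp point.
Start: joints at [66.624, 39.483, -11.15, 89.685, 9.013, 51.709, -12.324], TCP at [0.267, -0.565, 0.239] pointing down, gripper open.
Joint ranges: [-172.22, 172.22], [-26.19, 119.32], [-84.43, 86.54], [7.71, 146.69], [-57.33, 237.33], [2.42, 119.75], [-152.13, 152.13]. Speed limits (degrees/s): [147.25, 147.25, 180, 180, 180, 180, 180].

## Interface

Orientations are given as [roll, pitch, yaw] about the fixed x, y, z axes, in that order (R = Rz(yaw) Ry(pitch) Rx(roll)).
In Python, from cell import arm gives the robot as it stands. The module is installed in compiled form; this text tells all that it offers.
- The arm moves only by the shell command python3 -m pendant 'ROWS' [OPENING]. ROWS is JSON, a list of rows, each a list of 2 entries, a list of its own where there are three numbers: the shift along the world's x, y, z in cm, then the turn, a rotation vector about the world's x, y, z in degrees. A call has 1 to 20 rows; each row shifts and turns the commanded pose from where the row before left it; what a row does not reach is not made up. A row lasts 1/8 s, in which the tool goes at most 62.5 mm and 10.7 degrees, less where a joint would pass 70% of its speed; a pose out of reach is approached as far as the arm can. A call is refused whole if a number of a shift passes 6.25 or a number of a turn 10.7, either way. A call with a gripper value outside its range is refused whole. OPENING is the opening, from 0 (shut) to 1 (fully open), set as the call begins (- or left out, the last holds). The fingers move at their own pace and stop on an object; the grip force is fixed at half the most. Time passes only in rows, so rows that do not move let the fingers close. It gives the time, the measured TCP pose, the force and the opening at its end, in the units of the state.
- arm.sense(): the state, without advancing time (a new reading comes with each control period).
- arm.capture(name): name is "scene" or "top" or "wrist"; returns the picture (420x560x3 uint8, red, green, blue); there is no depth.
- arm.camera_params(name): a dict with "fx", "fy", "cx", "cy" (pixels), "D" ([k1, k2, p1, p2, k3] as OpenCV has them; the pictures are not rectified), "eye" and "rotation" of the camera in the world; the wrist camera has in their place "tool_from_camera" (4x4, takes a point from camera to tool coordinates, whose origin is the TCP and whose axes are the flange's). Camera axes: x right, y up, looking along -z (the intrinsics and any distortion apply to the point x, -y, -z); pixel columns grow to the right and rows downward; lengths in m; the calibration is good to about 2 mm. A picture is of the moment at which its call begins: read the wrist's pose just before it. camera_params takes no time and is no camera call.
- arm.hand_in(): hands the job in, once; it reports no verdict.
The state is a dict: "clock": time; "joint_pos": joint angles; "qvel": joint speeds; "joint_efforts": joint torques, N m; "eef_pos": TCP position; "eef_rot": TCP orientation; "wrist_force": force on the tool from outside, world axes, zero at the start; "torque": the same for the moment, N m; "finger_gap": finger opening in m.
Only numpy, scipy, OpenCV 4.12 (cv2) and the standard library are available. Lean on these libraries where they do the work, as an engineer would, in place of code of your own. Each camera call takes 0.05 s, during which the arm holds its last target.

## Working session

There is one attempt and no reset: what is moved stays moved. The work goes in short steps, Python scripts to look and compute and a shell command to move; the robot and the scene stay as the last step left them, time stands still between calls to the robot, and variables do not carry over. Pictures are saved under pics/ and viewed, and the job is handed in when it is done.

```bash
mkdir -p pics; ls
python3 - <<'E'
from cell import arm
import cv2,numpy as np
print(arm.pinch_z)
print(arm.sense())
for n in ["scene","top","wrist"]:
    print(n,arm.camera_params(n))
    im=arm.capture(n); cv2.imwrite(f"pics/{n}0.png",im[:,:,::-1])
E
```

```text
pics
0.0187
{'clock': 0.0, 'joint_pos': array([ 66.62415943,  39.53314254, -11.14503836,  89.74512255,
         9.01297257,  51.70839095, -12.3246385 ]), 'qvel': array([ 0.03141568,  0.00974624,  0.07425541,  0.11936395, -0.01468285,
       -0.03245099, -0.01338948]), 'joint_efforts': array([-9.73456226e-04, -5.27551746e+01, -1.26714092e+00, -1.53425717e+01,
       -5.26290166e-02,  6.67495566e-03,  1.77095890e-04]), 'eef_pos': array([ 0.26690774, -0.56444392,  0.2379094 ]), 'eef_rot': array([-1.79895549e+02,  7.62182247e-03,  2.53173671e+01]), 'wrist_force': array([-0.42910173, -0.63290178, -0.32762416]), 'torque': array([-0.04111362, -0.01082433,  0.02702472]), 'finger_gap': 0.0880742080096421}
scene {'fx': 460.4919494411982, 'fy': 460.4919494411982, 'cx': 285.5050814095122, 'cy': 215.1956722491241, 'D': array([0.01291962, 0.        , 0.        , 0.        , 0.        ]), 'eye': array([ 0.1669008 , -0.67021911,  0.97166034]), 'rotation': array([ 42.11755824,   0.79714577, -28.43155997])}
top {'fx': 503.4011132288566, 'fy': 503.4011132288566, 'cx': 290.1725675210893, 'cy': 208.72277258540035, 'D': array([0.01587589, 0.        , 0.        , 0.        , 0.        ]), 'eye': array([0.39222489, 0.02861635, 1.44953911]), 'rotation': array([  5.98073472,   1.06047391, -90.55643163])}
wrist {'fx': 358.890327188797, 'fy': 358.890327188797, 'cx': 277.6428021291085, 'cy': 209.02386008521455, 'D': array([-0.03965826,  0.        ,  0.        ,  0.        ,  0.        ]), 'tool_from_camera': array([[-1.28995227e-03,  9.64302754e-01,  2.64799045e-01,
         6.97252829e-02],
       [ 9.99999004e-01,  1.39553083e-03, -2.10587013e-04,
         5.06514381e-05],
       [-5.72604868e-04,  2.64798510e-01, -9.64303594e-01,
        -1.45986944e-01],
       [ 0.00000000e+00,  0.00000000e+00,  0.00000000e+00,
         1.00000000e+00]])}
```

View pics/scene0.png

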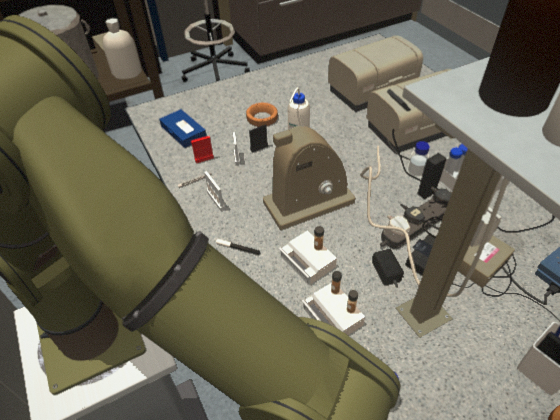

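View pics/top0.png

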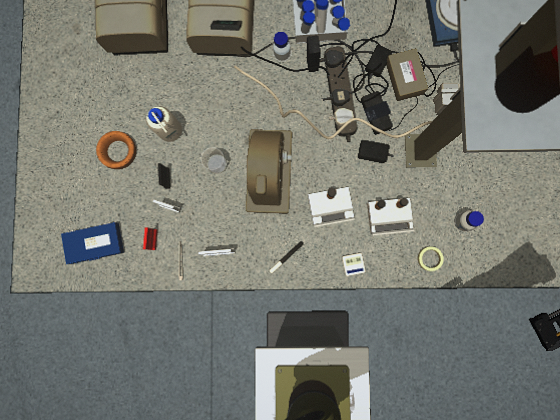

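View pics/wrist0.png

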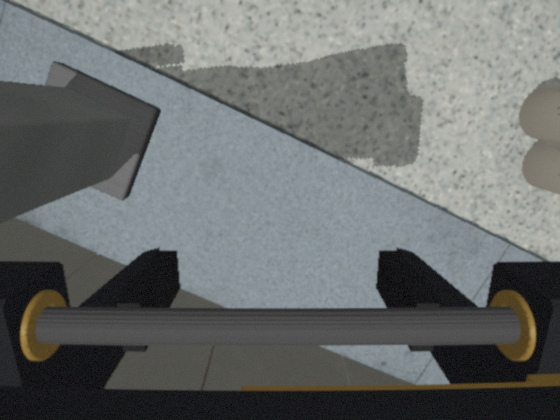

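```bash
cat > h.py <<'E'
import numpy as np,cv2
from scipy.spatial.transform import Rotation as R
from cell import arm
def campose(n,s=None):
    p=arm.camera_params(n)
    K=np.array([[p['fx'],0,p['cx']],[0,p['fy'],p['cy']],[0,0,1]])
    if n=='wrist':
        T=np.eye(4);T[:3,:3]=R.from_euler('xyz',s['eef_rot'],degrees=True).as_matrix();T[:3,3]=s['eef_pos']
        T=T@p['tool_from_camera'];return K,p['D'],T[:3,3],T[:3,:3]
    return K,p['D'],np.array(p['eye']),R.from_euler('xyz',p['rotation'],degrees=True).as_matrix()
def ray(n,uv,s=None):
    K,D,e,M=campose(n,s)
    q=cv2.undistortPoints(np.array(uv,float).reshape(-1,1,2),K,D).reshape(-1,2)
    d=np.c_[q[:,0],-q[:,1],-np.ones(len(q))]@M.T
    return e,d
def onz(n,uv,z,s=None):
    e,d=ray(n,uv,s); z=np.broadcast_to(z,len(d))
    return e+d*((z-e[2])/d[:,2])[:,None]
def proj(n,P,s=None):
    K,D,e,M=campose(n,s)
    c=(np.array(P,float).reshape(-1,3)-e)@M
    return cv2.projectPoints((c*[1,-1,-1]).reshape(-1,1,3),np.zeros(3),np.zeros(3),K,D)[0].reshape(-1,2)
def snap(n,name):
    s=arm.sense();im=arm.capture(n)[:,:,::-1].copy();cv2.imwrite('pics/'+name+'.png',im);np.save('pics/'+name+'.npy',{'s':s},allow_pickle=True);return im,s
E
python3 - <<'E'
from h import *
px={'silvA':(165,206),'silvB':(217,251),'black':(164,175),'red':(150,238),'sh1':(330,205),'sh2':(391,215),'testerL':(247,170),'testerR':(291,170),'testerfront':(270,212),'post':(420,165),'beaker':(215,160),'marker':(287,257),'timer':(354,264),'tape':(430,259),'tweez':(181,260),'hole1':(333,217),'hole2':(391,230)}
P=onz('top',list(px.values()),0.04)
for k,p in zip(px,P):print(k,p.round(3),np.hypot(p[0],p[1]).round(3))
im=cv2.imread('pics/top0.png')
a=cv2.resize(im[150:280,140:260],None,fx=5,fy=5,interpolation=cv2.INTER_CUBIC)
b=cv2.resize(im[170:280,290:450],None,fx=5,fy=5,interpolation=cv2.INTER_CUBIC)
cv2.imwrite('pics/ca.png',a);cv2.imwrite('pics/cb.png',b)
im=cv2.imread('pics/scene0.png')
a=cv2.resize(im[110:220,160:290],None,fx=5,fy=5,interpolation=cv2.INTER_CUBIC)
cv2.imwrite('pics/cc.png',a)
E
```

```text
silvA [0.552 0.407 0.04 ] 0.686
silvB [0.424 0.259 0.04 ] 0.497
black [0.641 0.411 0.04 ] 0.762
red [0.462 0.448 0.04 ] 0.644
sh1 [ 0.549 -0.059  0.04 ] 0.553
sh2 [ 0.519 -0.229  0.04 ] 0.567
testerL [0.652 0.175 0.04 ] 0.675
testerR [0.651 0.05  0.04 ] 0.653
testerfront [0.532 0.11  0.04 ] 0.543
post [ 0.66  -0.315  0.04 ] 0.731
beaker [0.682 0.266 0.04 ] 0.732
marker [0.405 0.063 0.04 ] 0.41
timer [ 0.384 -0.122  0.04 ] 0.403
tape [ 0.396 -0.333  0.04 ] 0.517
tweez [0.4  0.36 0.04] 0.538
hole1 [ 0.515 -0.067  0.04 ] 0.52
hole2 [ 0.477 -0.228  0.04 ] 0.529
```

View pics/ca.png

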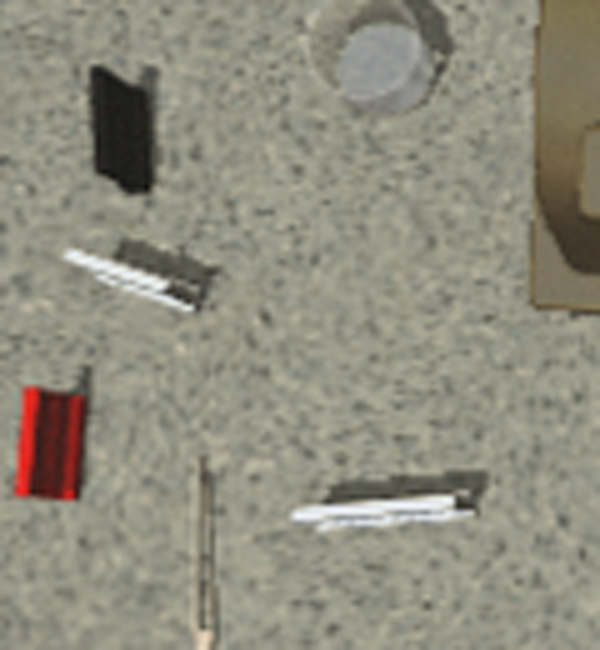

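View pics/cb.png

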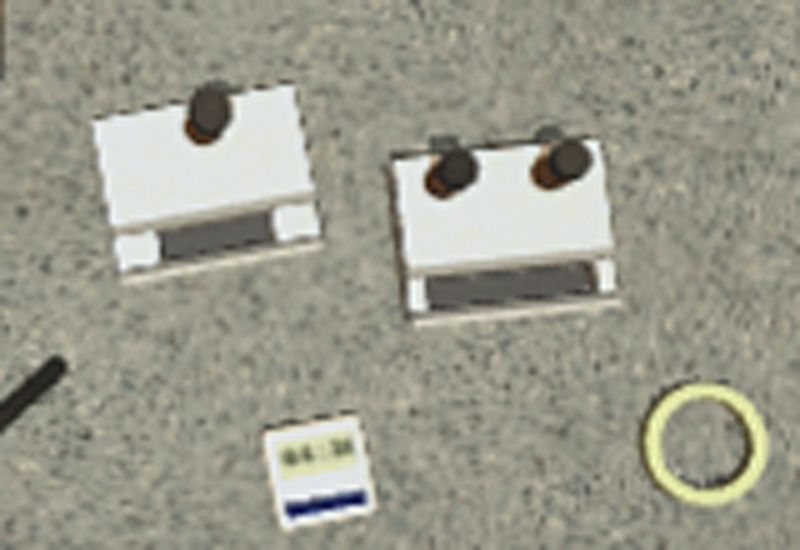

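View pics/cc.png

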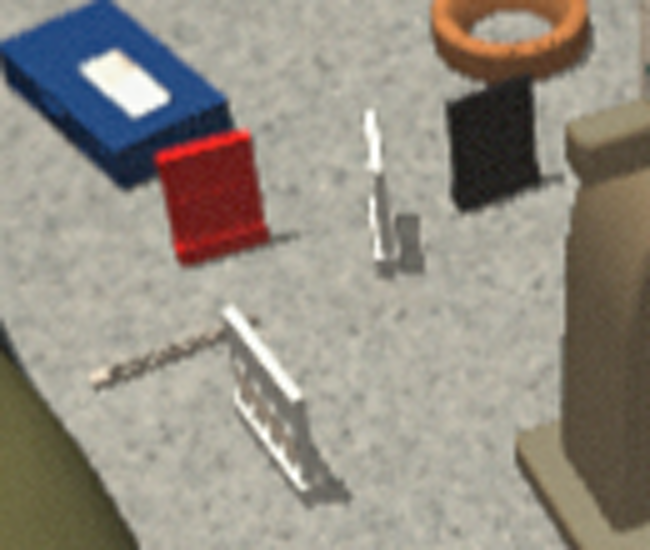

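```bash
python3 - <<'E'
from h import *
p=arm.camera_params('wrist');T=np.linalg.inv(p['tool_from_camera'])
K=np.array([[p['fx'],0,p['cx']],[0,p['fy'],p['cy']],[0,0,1]])
for z in [-.0187,0,.05,.1,.15,.2]:
    c=(T@[0,0,z,1])[:3]*[1,-1,-1]; q=K@c; print(z,(q[:2]/q[2]).round())
# rough top-based holder poses
f=lambda u,v:(140+u/5,150+v/5)
print(onz('top',[f(65,252),f(168,290)],.085), onz('top',[f(85,268),f(192,310)],.0),onz('top',[f(118,285),f(192,310)],.016))
print(onz('top',[f(292,515),f(460,497)],.085), onz('top',[f(322,528),f(475,513)],.016))
E
python3 -m pendant '[[[0.8,4.8,0.5],[0,0,5]],[[0.8,4.8,0.5],[0,0,5]],[[0.8,4.8,0],[0,0,5]],[[0.8,4.8,0],[0,0,5]],[[0.8,4.8,0],[0,0,5]],[[0.8,4.8,0],[0,0,5]],[[0.8,4.8,0],[0,0,5]],[[0.8,4.8,0],[0,0,5]],[[0.8,4.8,0],[0,0,5]],[[0.8,4.8,0],[0,0,0]],[[0.8,4.8,0],[0,0,0]],[[0.8,4.8,0],[0,0,0]],[[0.8,4.8,0],[0,0,0]],[[0.8,4.8,0],[0,0,0]],[[0.8,4.8,0],[0,0,0]],[[0.8,4.8,0],[0,0,0]],[[0.8,4.8,0],[0,0,0]],[[0.8,4.8,0],[0,0,0]]]'
```

```text
-0.0187 [278. 294.]
0 [278. 273.]
0.05 [278. 236.]
0.1 [278. 212.]
0.15 [277. 196.]
0.2 [277. 184.]
[[0.56276409 0.42834127 0.085     ]
 [0.54114716 0.37142119 0.085     ]] [[0.56386766 0.44139248 0.        ]
 [0.53857874 0.37863035 0.        ]] [[0.55190625 0.41762778 0.016     ]
 [0.53696329 0.3747669  0.016     ]]
[[0.41776745 0.30224078 0.085     ]
 [0.42652745 0.2111082  0.085     ]] [[0.4115147  0.29890197 0.016     ]
 [0.41910427 0.2117681  0.016     ]]
clock: 2.4
eef_pos: [0.4113, 0.3004, 0.2486]
eef_rot: [180.0, 0.0, 70.3]
wrist_force: [0.6, -1.1, 0.4]
finger_gap: 0.088
```

```bash
python3 -m pendant '[[[3,1,1],[0,0,0]],[[3,2,1],[0,0,0]],[[3,3,1],[0,0,0]],[[3,3,0],[0,0,0]],[[1.4,1,0],[0,0,0]],[[0,0,0],[0,0,0]],[[0,0,0],[0,0,0]]]'
python3 - <<'E'
from h import *
im,s=snap('wrist','w1');print(s['eef_pos'],s['eef_rot'])
E
```

```text
clock: 3.28
eef_pos: [0.5445, 0.3983, 0.2784]
eef_rot: [-180.0, 0.1, 70.3]
wrist_force: [-0.2, -0.2, -1.0]
finger_gap: 0.088
[0.54450772 0.39827112 0.27842821] [-1.79970648e+02  7.97846945e-02  7.03209315e+01]
```

View pics/w1.png

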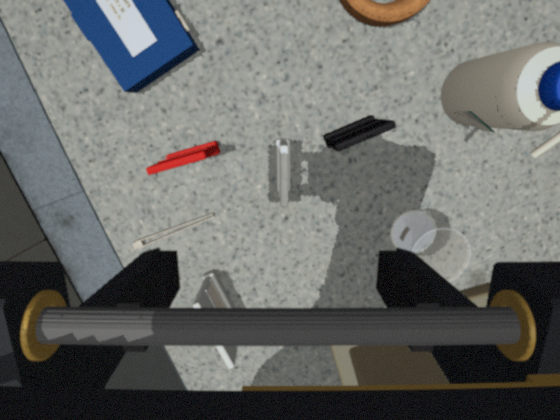

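Run:
```python
from h import *
im=cv2.imread('pics/w1.png')
cv2.imwrite('pics/w1c.png',cv2.resize(im[125:220,240:330],None,fx=6,fy=6,interpolation=cv2.INTER_CUBIC))
```

```text
(no output)
```

View pics/w1c.png

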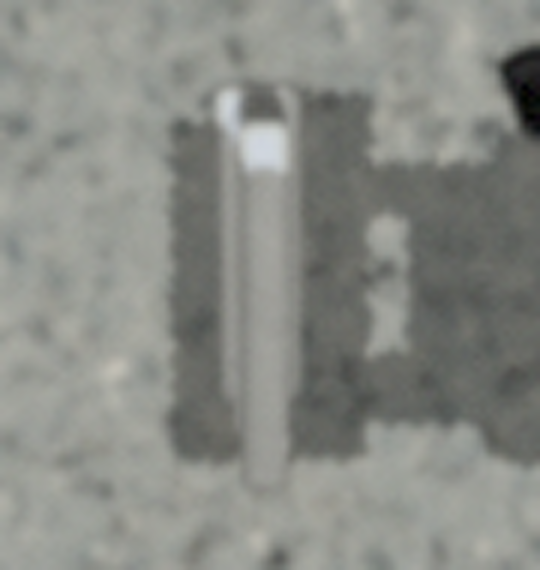

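Run:
```python
from h import *
s=np.load('pics/w1.npy',allow_pickle=True).item()['s']
f=lambda u,v:(240+u/6-.4,125+v/6-.4)
P=onz('wrist',[f(265,122),f(265,488)],.085,s);print(P,np.linalg.norm(P[1]-P[0]),P.mean(0),np.degrees(np.arctan2(*(P[0]-P[1])[[1,0]])))
F=onz('wrist',[f(218,88),f(300,88),f(222,395)],.016,s);print(F,np.linalg.norm(F[1]-F[0]))
d=(P[0]-P[1])/np.linalg.norm(P[0]-P[1]);print('c from foot',(F[0]+F[1])/2-d*.03)
```

```text
[[0.56383269 0.43147189 0.085     ]
 [0.54410739 0.37576824 0.085     ]] 0.05909300340836093 [0.55397004 0.40362007 0.085     ] 70.50036621487986
[[0.55655553 0.43396777 0.016     ]
 [0.57098633 0.42879008 0.016     ]
 [0.53736639 0.37844712 0.016     ]] 0.015331549102805785
c from foot [0.55375691 0.40309962 0.016     ]
```

```bash
python3 -m pendant '[[[0.95,0.5,-2],[0,0,0]],[[0,0,-5],[0,0,0]],[[0,0,-5],[0,0,0]],[[0,0,-5],[0,0,0]],[[0,0,-3],[0,0,0]],[[0,0,-2],[0,0,0]],[[0,0,0],[0,0,0]],[[0,0,0],[0,0,0]]]'
python3 -m pendant '[[[0,0,0],[0,0,0]],[[0,0,0],[0,0,0]],[[0,0,0],[0,0,0]],[[0,0,0],[0,0,0]]]' 0
python3 -m pendant '[[[0,0,0],[0,0,0]],[[0,0,0],[0,0,0]],[[0,0,0],[0,0,0]],[[0,0,0],[0,0,0]]]'
python3 - <<'E'
from h import *
im,s=snap('wrist','w2');print(s['eef_pos'],s['eef_rot'],s['wrist_force'],s['torque'],s['finger_gap'])
E
```

```text
clock: 4.32
eef_pos: [0.5556, 0.4048, 0.06]
eef_rot: [179.9, -0.1, 70.3]
wrist_force: [1.2, 0.1, 0.1]
finger_gap: 0.0882
clock: 4.82
eef_pos: [0.5548, 0.404, 0.0589]
eef_rot: [180.0, -0.0, 70.3]
wrist_force: [-0.2, -0.7, 0.3]
finger_gap: 0.0504
clock: 5.32
eef_pos: [0.5548, 0.404, 0.0587]
eef_rot: [180.0, 0.0, 70.3]
wrist_force: [-0.8, -1.1, -0.1]
finger_gap: 0.0101
[0.55475233 0.40398467 0.05870612] [1.79997180e+02 1.77159556e-03 7.03130725e+01] [-0.8354338  -1.09248412 -0.08391124] [-0.08087918 -0.05108003 -0.00603648] 0.010140684221801538
```

View pics/w2.png

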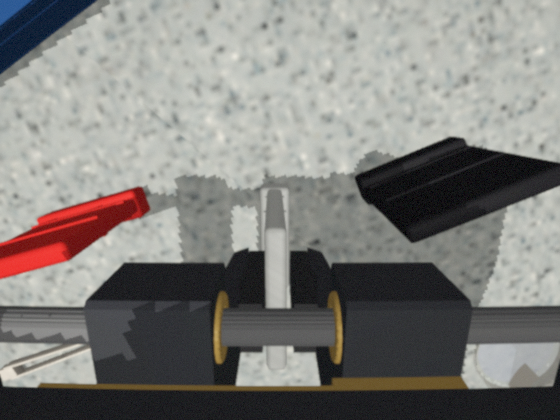

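```bash
python3 -m pendant '[[[0,0,0],[0,0,0]],[[0,0,0],[0,0,0]],[[0,0,0],[0,0,0]],[[0,0,2],[0,0,0]],[[0,0,4],[0,0,0]],[[0,0,4],[0,0,0]],[[-2,-1,4],[0,0,0]],[[-3,-3,3],[0,0,0]],[[-3,-4,1],[0,0,0]],[[-3,-4,0],[0,0,0]],[[-2.5,-4.5,0],[0,0,0]]]'
python3 - <<'E'
from h import *
im,s=snap('scene','s1')
E
```

```text
clock: 6.75
eef_pos: [0.4189, 0.2384, 0.2405]
eef_rot: [179.9, -0.1, 70.4]
wrist_force: [0.7, -0.3, -2.0]
finger_gap: 0.0078
```

View pics/s1.png

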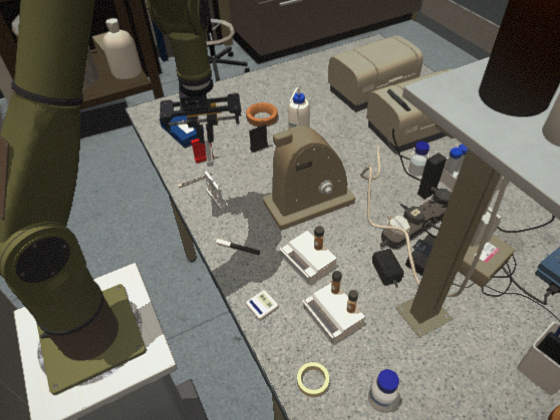

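```bash
python3 -m pendant '[[[0,-4.2,0],[0,0,3.3]],[[0,-4.2,0],[0,0,3.3]],[[0,-4.2,0],[0,0,3.3]],[[0,-4.2,0],[0,0,3.3]],[[0,-4.2,0],[0,0,3.3]],[[0,-4.2,0],[0,0,3.3]],[[1,-4.2,0],[0,0,3.3]],[[2,-4.2,0],[0,0,3.3]],[[3,-4.2,-1],[0,0,3.2]],[[3,0,-1],[0,0,0]],[[0,0,0],[0,0,0]],[[0,0,0],[0,0,0]]]'
python3 - <<'E'
from h import *
im,s=snap('wrist','w3');print(s['eef_pos'],s['eef_rot'])
E
```

```text
clock: 8.3
eef_pos: [0.5094, -0.1386, 0.2195]
eef_rot: [-180.0, 0.0, 100.0]
wrist_force: [0.0, 0.3, -0.7]
finger_gap: 0.0079
[ 0.50935985 -0.1386189   0.21946832] [-1.79999473e+02  2.47438557e-02  9.99590930e+01]
```

View pics/w3.png

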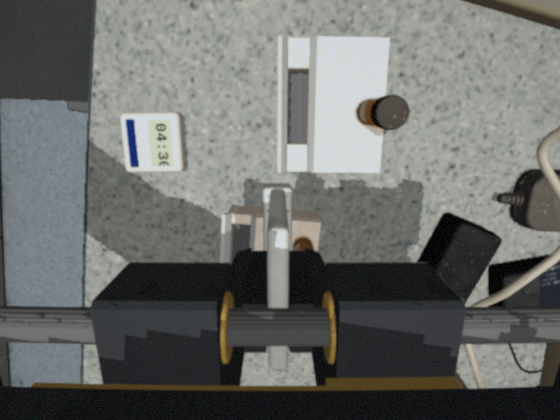

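Run:
```python
from h import *
im=cv2.imread('pics/w3.png')
cv2.imwrite('pics/w3c.png',cv2.resize(im[25:185,260:400],None,fx=4,fy=4,interpolation=cv2.INTER_CUBIC)[:600])
cv2.imwrite('pics/w3d.png',cv2.resize(im[175:385,210:350],None,fx=4,fy=4,interpolation=cv2.INTER_CUBIC)[:600])
```

```text
(no output)
```

View pics/w3c.png

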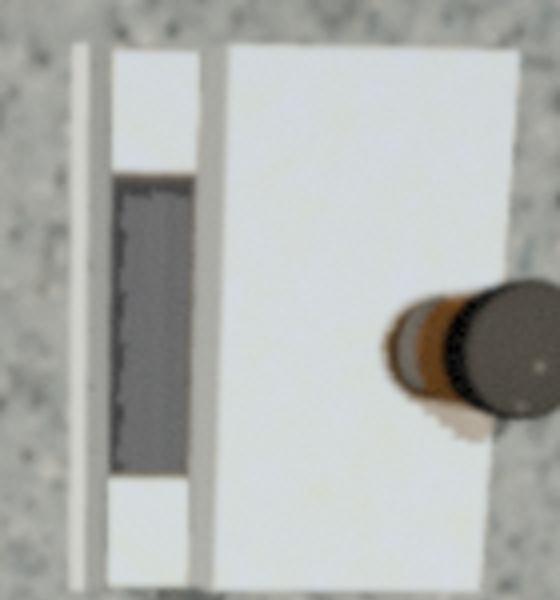

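View pics/w3d.png

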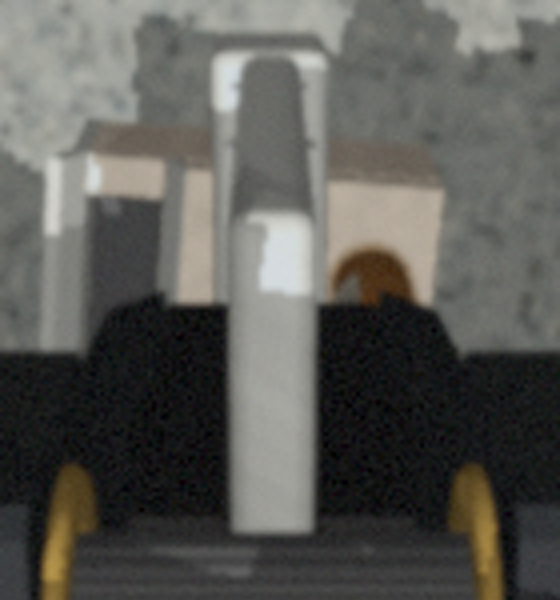

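Run:
```python
from h import *
s=np.load('pics/w3.npy',allow_pickle=True).item()['s']
c=lambda u,v:(260+(u+.5)/4-.5,25+(v+.5)/4-.5)
d=lambda u,v:(210+(u+.5)/4-.5,175+(v+.5)/4-.5)
n=np.linalg.norm
A=onz('wrist',[c(91,50),c(86,585),c(228,50),c(213,585)],.04,s)
B=onz('wrist',[c(112,180),c(109,470),c(197,180),c(188,470)],.032,s)
E_=onz('wrist',[c(150,175),c(150,475),c(155,48),c(147,587)],.04,s)
print('flare w',n(A[2]-A[0]),n(A[3]-A[1]),'straight',n(B[2]-B[0]),n(B[3]-B[1]))
print('len',n(E_[0]-E_[1]),n(E_[2]-E_[3]))
l=(A[0]+A[2]-A[1]-A[3]);print('yaw',np.degrees(np.arctan2(l[1],l[0])))
l2=(B[0]+B[2]-B[1]-B[3]);print('yaw',np.degrees(np.arctan2(l2[1],l2[0])))
print('centre',A.mean(0),B.mean(0),E_[:2].mean(0),E_[2:].mean(0))
u=s['eef_pos'][2]-.0587
F=onz('wrist',[d(213,55),d(328,55)],u+.016,s);print('foot w',n(F[1]-F[0]))
P=onz('wrist',[d(273,210),d(273,533)],u+.085,s);print('plate',n(P[0]-P[1]),P.mean(0))
a=np.radians(s['eef_rot'][2]);t=np.array([np.cos(a),np.sin(a),0]);nn=np.array([np.sin(a),-np.cos(a),0])
hp=lambda X:((X-s['eef_pos'])@t,(X-s['eef_pos'])@nn)
print('tool rel: plate',hp(P.mean(0)),'foot end',hp(F.mean(0)),hp(F.mean(0)-.03*t))
for X in [A.mean(0),B.mean(0),E_[:2].mean(0),E_[2:].mean(0)]:print(hp(X))
w=F[1]-F[0];print('foot angle',np.degrees(np.arctan2(w[1],w[0])))
```

```text
flare w 0.02870757412902393 0.029033447893391424 straight 0.018607098069227546 0.01813115849011916
len 0.06349668032674194 0.1140644949990358
yaw 99.57219275979034
yaw 99.42717019944313
centre [ 0.51648562 -0.06477138  0.04      ] [ 0.51624112 -0.06467139  0.032     ] [ 0.51553972 -0.06492945  0.04      ] [ 0.51574391 -0.06494528  0.04      ]
foot w 0.015433136829249704
plate 0.03190032176427188 [ 0.50902327 -0.1256767   0.24576832]
tool rel: plate (np.float64(0.01280538011627132), np.float64(0.0019067874981347904)) foot end (np.float64(0.027855488085405028), np.float64(0.0015914674684557142)) (np.float64(-0.0021445119145949774), np.float64(0.0015914674684557408))
(np.float64(0.07150237504244329), np.float64(0.019789955095211434))
(np.float64(0.07164314191170204), np.float64(0.019566438202139907))
(np.float64(0.07151027732594259), np.float64(0.018830973104504236))
(np.float64(0.07145937562407899), np.float64(0.019029349163032398))
foot angle 9.891938317116736
```

```bash
python3 -m pendant '[[[0.25,3.75,0],[0,0,-0.4]],[[0.23,3.77,0],[0,0,0]],[[0,0,-3.5],[0,0,0]],[[0,0,-3.5],[0,0,0]],[[0,0,-3.5],[0,0,0]],[[0,0,0],[0,0,0]],[[0,0,0],[0,0,0]]]'
python3 - <<'E'
from h import *
im,s=snap('wrist','w4');print(s['eef_pos'],s['eef_rot'])
cv2.imwrite('pics/w4c.png',cv2.resize(im[120:320,180:380],None,fx=3,fy=3,interpolation=cv2.INTER_CUBIC))
snap('scene','s4')
E
```

```text
clock: 9.22
eef_pos: [0.5151, -0.0635, 0.1151]
eef_rot: [179.9, 0.0, 99.5]
wrist_force: [0.4, 0.0, -0.0]
finger_gap: 0.008
[ 0.51508863 -0.06351984  0.11513888] [1.79901135e+02 2.06208251e-02 9.95417102e+01]
```

View pics/w4c.png

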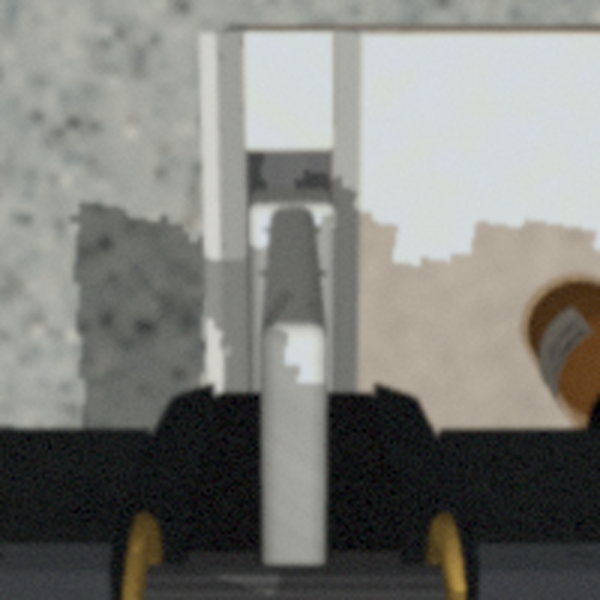

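View pics/s4.png

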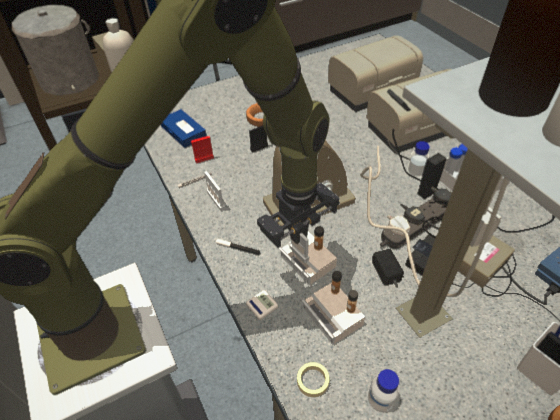

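Run:
```python
from h import *
s=np.load('pics/w4.npy',allow_pickle=True).item()['s']
c=lambda u,v:(180+(u+.5)/3-.5,120+(v+.5)/3-.5)
u=s['eef_pos'][2]-.0587
a=np.radians(s['eef_rot'][2]);t=np.array([np.cos(a),np.sin(a),0]);nn=np.array([np.sin(a),-np.cos(a),0])
hp=lambda X:np.array(((X-s['eef_pos'])@t,(X-s['eef_pos'])@nn)).round(4)
for nm,p,z in [('pocket end',(288,151),.04),('block end',(288,32),.04),('flareL',(244,100),.032),('flareR',(334,100),.032),('topL',(222,100),.04),('topR',(360,100),.04),
 ('footL',(250,207),u+.016),('footR',(333,207),u+.016),('plateL',(264,323),u+.085),('plateR',(327,323),u+.085)]:
  print(nm,hp(onz('wrist',[c(*p)],z,s)[0]))
```

```text
pocket end [0.0326 0.0007]
block end [0.0567 0.0008]
flareL [ 0.0422 -0.0086]
flareR [0.0422 0.0104]
topL [ 0.0431 -0.0128]
topR [0.0431 0.0154]
footL [ 0.0277 -0.006 ]
footR [0.0277 0.0089]
plateL [ 0.0287 -0.0017]
plateR [0.0287 0.0057]
```

```bash
python3 -m pendant '[[[0,0.06,0],[0,0,0]],[[-0.03,0,-0.8],[0,0,0]],[[0,0,-0.8],[0,0,0]],[[0,0,-0.6],[0,0,0]],[[0,0,-0.4],[0,0,0]],[[0,0,0],[0,0,0]]]'
python3 -m pendant '[[[0,0,-0.5],[0,0,0]],[[0,0,-0.5],[0,0,0]],[[0,0,0],[0,0,0]]]'
python3 - <<'E'
from h import *
im,s=snap('wrist','w5');print(s['eef_pos'],s['eef_rot'],s['torque'])
cv2.imwrite('pics/w5c.png',cv2.resize(im[100:300,180:380],None,fx=3,fy=3,interpolation=cv2.INTER_CUBIC))
E
```

```text
clock: 10.07
eef_pos: [0.514, -0.0631, 0.0873]
eef_rot: [-180.0, -0.0, 99.5]
wrist_force: [-0.2, 0.1, -0.9]
finger_gap: 0.0078
clock: 10.45
eef_pos: [0.514, -0.0632, 0.0774]
eef_rot: [-180.0, -0.0, 99.5]
wrist_force: [-0.3, -0.7, -0.9]
finger_gap: 0.0079
[ 0.51401082 -0.06320422  0.07735479] [-1.79962655e+02 -2.53249837e-03  9.95195947e+01] [ 0.01513943 -0.1169867  -0.03457219]
```

View pics/w5c.png

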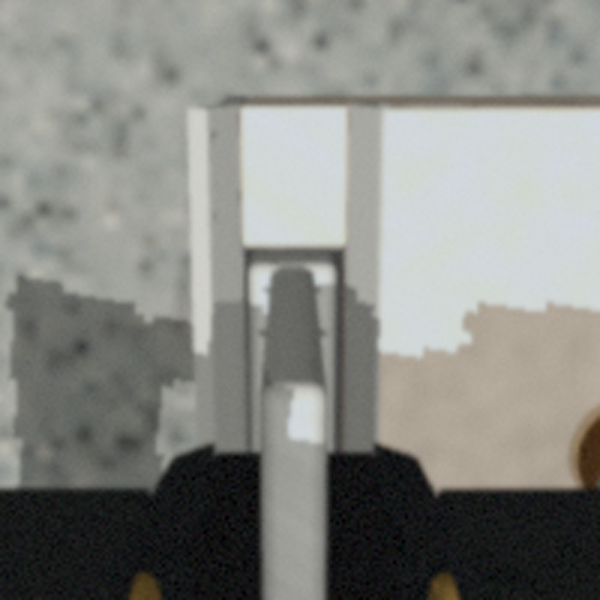

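```bash
python3 -m pendant '[[[0,0,-0.4],[0,0,0]],[[0,0,-0.2],[0,0,0]],[[0,0,0],[0,0,0]]]'
python3 -m pendant '[[[0,0,-0.1],[0,0,0]],[[0,0,0],[0,0,0]]]'
```

```text
clock: 10.88
eef_pos: [0.5141, -0.0632, 0.0715]
eef_rot: [-180.0, -0.0, 99.5]
wrist_force: [1.1, -0.4, -1.3]
finger_gap: 0.0076
clock: 11.12
eef_pos: [0.5143, -0.0632, 0.0707]
eef_rot: [180.0, -0.0, 99.5]
wrist_force: [0.0, -0.4, -0.6]
finger_gap: 0.0074
```

```bash
python3 -m pendant '[[[0,0,-0.05],[0,0,0]],[[0,0,0],[0,0,0]]]'; python3 -m pendant '[[[0,0,0],[0,0,0]],[[0,0,0],[0,0,0]],[[0,0,0],[0,0,0]],[[0,0,0],[0,0,0]]]' 0.3
python3 -m pendant '[[[0,0,2],[0,0,0]],[[0,0,3],[0,0,0]],[[0,0,4],[0,0,0]],[[0,-3,3],[0,0,0]],[[0,-3,0],[0,0,0]],[[0,0,0],[0,0,0]],[[0,0,0],[0,0,0]]]'
python3 - <<'E'
from h import *
im,s=snap('wrist','w6');print(s['eef_pos'],s['eef_rot'])
cv2.imwrite('pics/w6c.png',cv2.resize(im[0:210,180:390],None,fx=2.8,fy=2.8,interpolation=cv2.INTER_CUBIC))
E
```

```text
clock: 11.38
eef_pos: [0.5143, -0.0632, 0.0705]
eef_rot: [180.0, 0.0, 99.5]
wrist_force: [-0.1, 0.3, 3.3]
finger_gap: 0.0074
clock: 11.88
eef_pos: [0.5143, -0.0632, 0.0702]
eef_rot: [180.0, -0.0, 99.5]
wrist_force: [-0.1, 0.3, -0.6]
finger_gap: 0.0265
clock: 12.75
eef_pos: [0.514, -0.1221, 0.19]
eef_rot: [-180.0, -0.1, 99.6]
wrist_force: [-0.1, 0.9, 0.3]
finger_gap: 0.0262
[ 0.5140378  -0.12211051  0.19000473] [-1.79988634e+02 -6.58849503e-02  9.95608323e+01]
```

View pics/w6.png

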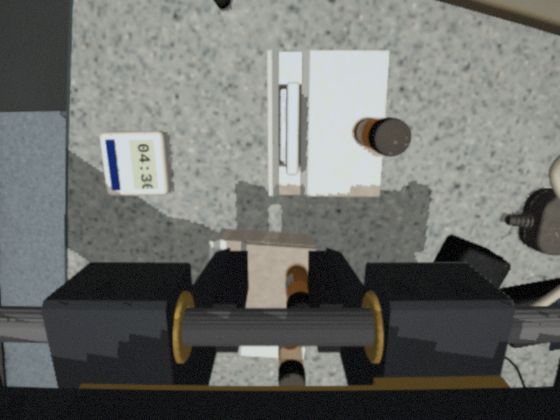

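View pics/w6c.png

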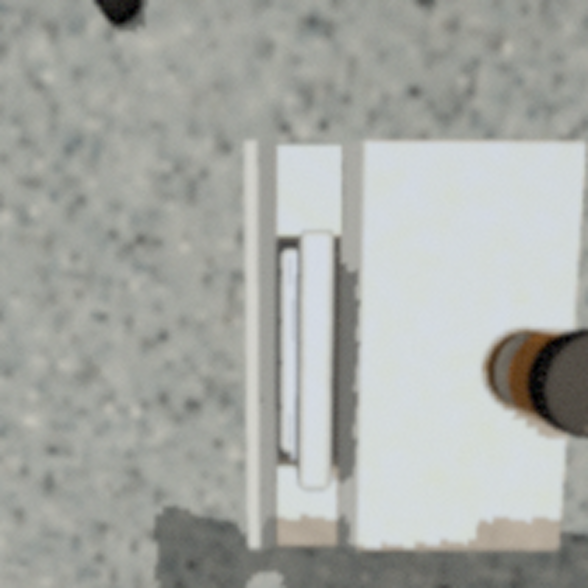

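Run:
```python
from h import *
s=np.load('pics/w6.npy',allow_pickle=True).item()['s']
c=lambda u,v:(180+(u+.5)/2.8-.5,(v+.5)/2.8-.5)
a=np.radians(99.5);t=np.array([np.cos(a),np.sin(a),0]);nn=np.array([np.sin(a),-np.cos(a),0])
f=lambda p,z:(lambda X:np.array([X@t,X@nn]).round(4))(onz('wrist',[c(*p)],z,s)[0])
print('plate far',f((317,232),.097),'near',f((315,489),.097),'L',f((301,360),.097),'R',f((334,360),.097))
print('block',f((309,143),.04),f((309,547),.04),'flare',f((257,360),.04),f((362,360),.04))
```

```text
plate far [-0.1196  0.4982] near [-0.1784  0.4983] L [-0.148   0.4948] R [-0.148   0.5025]
block [-0.0921  0.4981] [-0.2059  0.499 ] flare [-0.1506  0.4835] [-0.1506  0.5138]
```

```bash
python3 -m pendant '[[[-3,0,3],[0,0,-1]],[[-3,2,3],[0,0,-1]],[[-3.3,4,3],[0,0,-1]],[[0,5,0],[0,0,0]],[[0,5,0],[0,0,0]],[[0,5,0],[0,0,0]],[[0,5,0],[0,0,0]],[[0,5,0],[0,0,0]],[[0,4,0],[0,0,0]],[[0,2.5,0],[0,0,0]],[[0,0,0],[0,0,0]],[[0,0,0],[0,0,0]]]' 0.8
python3 - <<'E'
from h import *
im,s=snap('wrist','w7');print(s['eef_pos'],s['eef_rot'])
E
```

```text
clock: 14.3
eef_pos: [0.4207, 0.2509, 0.2799]
eef_rot: [-179.9, 0.1, 96.5]
wrist_force: [-0.5, -0.8, 0.5]
finger_gap: 0.0708
[0.4206782  0.25090512 0.27985945] [-1.79943989e+02  8.68960183e-02  9.65424174e+01]
```

View pics/w7.png

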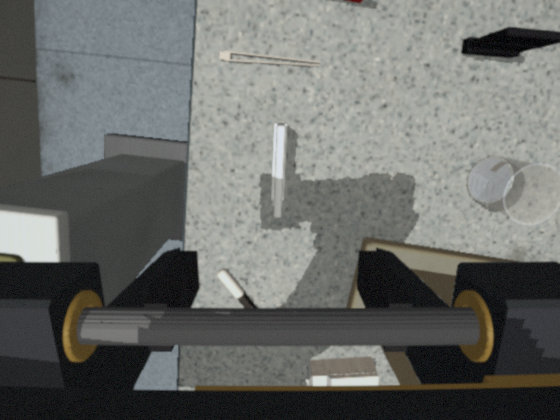

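Run:
```python
from h import *
im=cv2.imread('pics/w7.png')
cv2.imwrite('pics/w7c.png',cv2.resize(im[110:230,240:320],None,fx=5,fy=5,interpolation=cv2.INTER_CUBIC))
```

```text
(no output)
```

View pics/w7c.png

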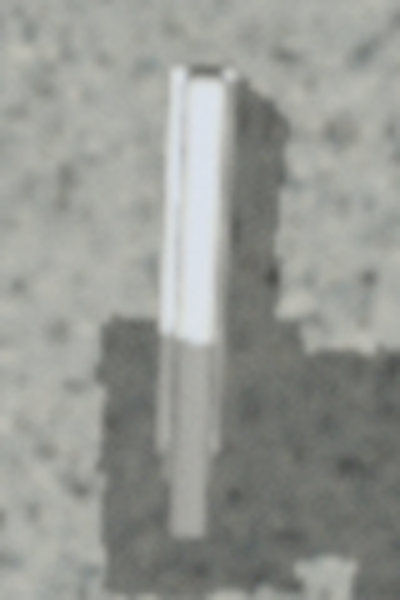

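Run:
```python
from h import *
s=np.load('pics/w7.npy',allow_pickle=True).item()['s']
f=lambda u,v:(240+(u+.5)/5-.5,110+(v+.5)/5-.5)
P=onz('wrist',[f(206,79),f(188,538)],.085,s);print(P,np.linalg.norm(P[1]-P[0]),P.mean(0),np.degrees(np.arctan2(*(P[0]-P[1])[[1,0]])))
F=onz('wrist',[f(171,68),f(238,68),f(157,450),f(218,450)],.016,s);print(F,np.linalg.norm(F[1]-F[0]),np.linalg.norm(F[3]-F[2]))
l=F[0]+F[1]-F[2]-F[3];print(np.degrees(np.arctan2(l[1],l[0])))
d=(P[0]-P[1])/np.linalg.norm(P[0]-P[1]);print('c from foot',(F[0]+F[1])/2-d*.045)
```

```text
[[0.41887287 0.30589618 0.085     ]
 [0.42553824 0.21722293 0.085     ]] 0.08892340615339644 [0.42220555 0.26155955 0.085     ] 94.29871255467665
[[0.41165213 0.3047006  0.016     ]
 [0.42647689 0.30638439 0.016     ]
 [0.41801515 0.21721516 0.016     ]
 [0.43227028 0.21883668 0.016     ]] 0.014920069542216028 0.014347056515036804
93.97292991815962
c from foot [0.42243754 0.26066909 0.016     ]
```

```bash
python3 -m pendant '[[[0,1,-2],[0,0,-2.3]],[[0,0,-5],[0,0,0]],[[0,0,-5],[0,0,0]],[[0,0,-5],[0,0,0]],[[0,0,-3.1],[0,0,0]],[[0,0,-2],[0,0,0]],[[0,0,0],[0,0,0]]]'
python3 -m pendant '[[[0,0,0],[0,0,0]],[[0,0,0],[0,0,0]],[[0,0,0],[0,0,0]],[[0,0,0],[0,0,0]],[[0,0,0],[0,0,0]],[[0,0,0],[0,0,0]],[[0,0,0],[0,0,0]],[[0,0,0],[0,0,0]],[[0,0,0],[0,0,0]],[[0,0,0],[0,0,0]]]' 0
```

```text
clock: 15.22
eef_pos: [0.4208, 0.2602, 0.0583]
eef_rot: [-179.9, 0.1, 94.2]
wrist_force: [0.9, 0.1, -0.6]
finger_gap: 0.0704
clock: 16.48
eef_pos: [0.4212, 0.2618, 0.0592]
eef_rot: [-180.0, 0.0, 94.2]
wrist_force: [1.2, 0.1, -1.0]
finger_gap: 0.0079
```

```bash
python3 -m pendant '[[[0,0,2],[0,0,0]],[[0,0,4],[0,0,0]],[[0,0,4],[0,0,0]],[[0,-2,4],[0,0,0]],[[0,-4,3],[0,0,0]],[[0,-5,1],[0,0,0]],[[0,-5,0],[0,0,0]],[[0,-5,0],[0,0,0]],[[0,-5,0],[0,0,0]],[[0,-5,0],[0,0,0]],[[0,-5,0],[0,0,1]],[[0,-5,0],[0,0,1]],[[1,-5,0],[0,0,0]],[[2,-5,0],[0,0,0]],[[2,-4,-1],[0,0,0]],[[0,-1.2,-1],[0,0,0]],[[0,0,0],[0,0,0]],[[0,0,0],[0,0,0]]]'
python3 - <<'E'
from h import *
im,s=snap('wrist','w8');print(s['eef_pos'],s['eef_rot'])
cv2.imwrite('pics/w8c.png',cv2.resize(im[25:185,240:380],None,fx=4,fy=4,interpolation=cv2.INTER_CUBIC)[:600])
cv2.imwrite('pics/w8d.png',cv2.resize(im[165:375,210:350],None,fx=4,fy=4,interpolation=cv2.INTER_CUBIC)[:600])
snap('scene','s8')
E
```

```text
clock: 18.73
eef_pos: [0.471, -0.2983, 0.2195]
eef_rot: [-180.0, -0.1, 96.4]
wrist_force: [0.1, -0.4, -0.9]
finger_gap: 0.0078
[ 0.47099866 -0.29832318  0.21948359] [-1.79981876e+02 -6.22025734e-02  9.63549516e+01]
```

View pics/w8.png

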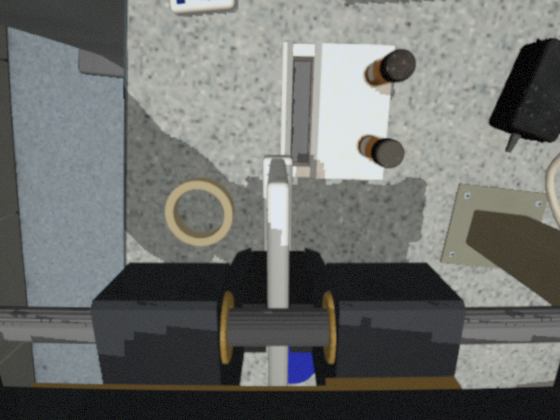

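View pics/w8c.png

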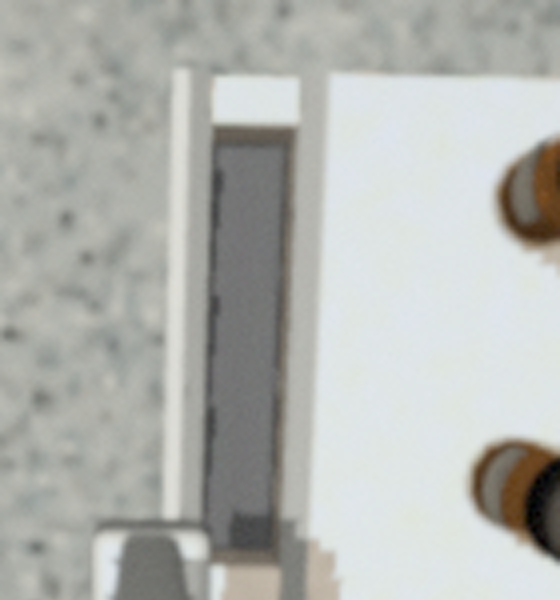

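View pics/w8d.png

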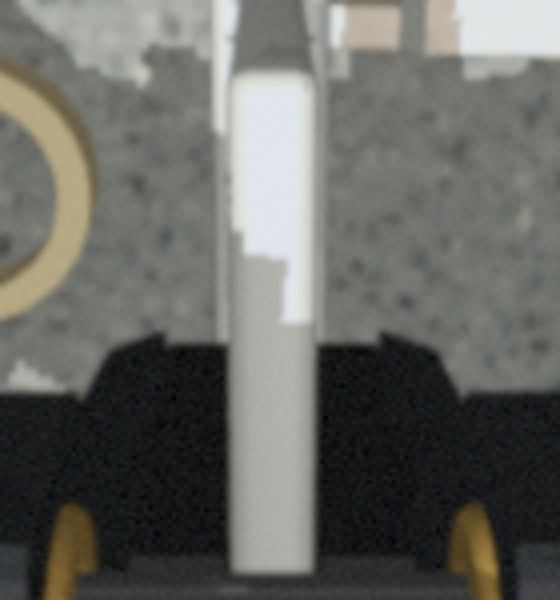

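View pics/s8.png

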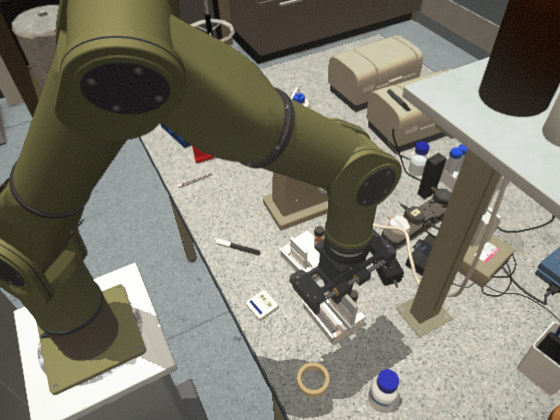

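Run:
```python
from h import *
s=np.load('pics/w8.npy',allow_pickle=True).item()['s']
c=lambda u,v:(240+(u+.5)/4-.5,25+(v+.5)/4-.5)
d=lambda u,v:(210+(u+.5)/4-.5,165+(v+.5)/4-.5)
n=np.linalg.norm
a=np.radians(s['eef_rot'][2]);t=np.array([np.cos(a),np.sin(a),0]);nn=np.array([np.sin(a),-np.cos(a),0])
hp=lambda X:np.array(((X-s['eef_pos'])@t,(X-s['eef_pos'])@nn)).round(4)
A=onz('wrist',[c(192,80),c(182,515),c(329,80),c(307,515)],.04,s)
B=onz('wrist',[c(213,130),c(205,500),c(299,130),c(282,500)],.032,s)
E_=onz('wrist',[c(255,126),c(243,563),c(255,75)],.04,s)
print('flare w',n(A[2]-A[0]),n(A[3]-A[1]),'straight',n(B[2]-B[0]),n(B[3]-B[1]),'len',n(E_[0]-E_[1]))
for Q in(A,B):
  l=Q[0]+Q[2]-Q[1]-Q[3];print('yaw',np.degrees(np.arctan2(l[1],l[0])),'mid at',hp(Q.mean(0)))
print('ends',hp(E_[0]),hp(E_[1]),'block end',hp(E_[2]))
l=A[0]+A[2]-A[1]-A[3]
u=s['eef_pos'][2]-.0592
F=onz('wrist',[c(97,530),c(209,530)],u+.016,s);print('foot w',n(F[1]-F[0]),hp(F.mean(0)))
w=F[1]-F[0]
P=onz('wrist',[d(272,73),d(273,330)],u+.085,s);print('plate far end',hp(P[0]))
l=P[0]-P[1];print('plate yaw',np.degrees(np.arctan2(l[1],l[0])))
```

```text
flare w 0.028856943859450403 0.028230104420941357 straight 0.018696349350492466 0.017769625102314036 len 0.09320138064345583
yaw 95.05162276332064 mid at [0.0769 0.0236]
yaw 95.21298070336081 mid at [0.0738 0.0235]
ends [0.1135 0.0236] [0.0203 0.0223] block end [0.1236 0.0234]
foot w 0.01473816045510286 [0.0447 0.0019]
plate far end [0.0445 0.0018]
plate yaw 96.49975551553776
```

```bash
python3 -m pendant '[[[0.73,3.45,0],[0,0,-0.6]],[[0.7,3.48,0],[0,0,-0.6]],[[0,0,-3.5],[0,0,0]],[[0,0,-3.5],[0,0,0]],[[0,0,-3.5],[0,0,0]],[[0,0,0],[0,0,0]],[[0,0,0],[0,0,0]],[[0,0,0],[0,0,0]]]'
python3 - <<'E'
from h import *
im,s=snap('wrist','w9');print(s['eef_pos'],s['eef_rot'])
cv2.imwrite('pics/w9c.png',cv2.resize(im[100:300,180:380],None,fx=3,fy=3,interpolation=cv2.INTER_CUBIC))
E
```

```text
clock: 19.82
eef_pos: [0.4866, -0.231, 0.1158]
eef_rot: [179.8, 0.1, 95.0]
wrist_force: [-0.3, 0.4, -0.7]
finger_gap: 0.0081
[ 0.48663108 -0.23103128  0.11584658] [1.79839091e+02 6.28070705e-02 9.50161625e+01]
```

View pics/w9c.png

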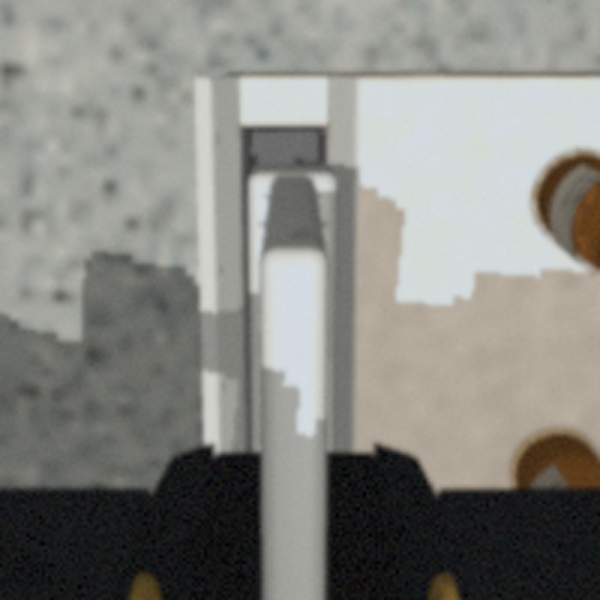

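Run:
```python
from h import *
s=np.load('pics/w9.npy',allow_pickle=True).item()['s']
c=lambda u,v:(180+(u+.5)/3-.5,100+(v+.5)/3-.5)
u=s['eef_pos'][2]-.0592
a=np.radians(s['eef_rot'][2]);t=np.array([np.cos(a),np.sin(a),0]);nn=np.array([np.sin(a),-np.cos(a),0])
hp=lambda X:np.array(((X-s['eef_pos'])@t,(X-s['eef_pos'])@nn)).round(4)
for nm,p,z in [('pocket end',(284,126),.04),('block end',(284,76),.04),('flareL',(240,115),.032),('flareR',(328,115),.032),('topL',(217,100),.04),('topR',(358,100),.04),('topL',(213,430),.04),('topR',(353,430),.04),
 ('footL',(250,174),u+.016),('footR',(336,174),u+.016),('plateL',(263,250),u+.085),('plateR',(326,250),u+.085)]:
  print(nm,hp(onz('wrist',[c(*p)],z,s)[0]))
```

```text
pocket end [ 0.05 -0.  ]
block end [0.0599 0.    ]
flareL [ 0.0516 -0.0093]
flareR [0.0516 0.0092]
topL [ 0.0552 -0.0136]
topR [0.0552 0.015 ]
topL [-0.0158 -0.0159]
topR [-0.0159  0.0149]
footL [ 0.0444 -0.0058]
footR [0.0444 0.0093]
plateL [ 0.0446 -0.0018]
plateR [0.0446 0.0054]
```

```bash
python3 -m pendant '[[[0,0.18,0],[0,0,0]],[[0,0,0],[0,0,0]],[[0,0,0],[0,0,0]],[[0,0,0],[0,0,0]]]'
python3 - <<'E'
from h import *
im,s=snap('wrist','w10');print(s['eef_pos'],s['eef_rot'])
cv2.imwrite('pics/w10c.png',cv2.resize(im[115:265,230:330],None,fx=4,fy=4,interpolation=cv2.INTER_CUBIC))
E
```

```text
clock: 20.38
eef_pos: [0.4856, -0.2291, 0.1142]
eef_rot: [180.0, -0.0, 95.0]
wrist_force: [0.3, -0.2, -0.9]
finger_gap: 0.0078
[ 0.4855595  -0.22913948  0.11422151] [ 1.79996186e+02 -2.09723088e-03  9.50060519e+01]
```

View pics/w10c.png

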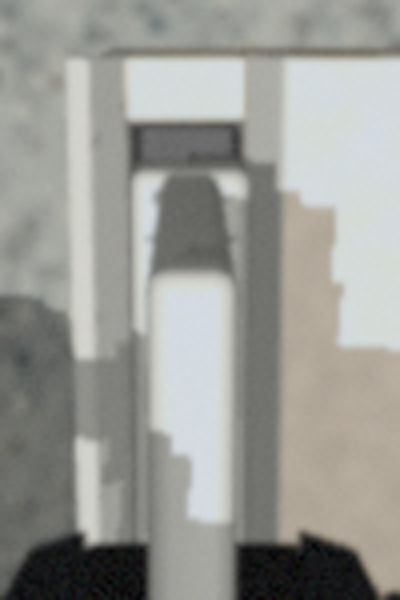

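Run:
```python
from h import *
s=np.load('pics/w10.npy',allow_pickle=True).item()['s']
c=lambda u,v:(230+(u+.5)/4-.5,115+(v+.5)/4-.5)
u=s['eef_pos'][2]-.0592
a=np.radians(s['eef_rot'][2]);t=np.array([np.cos(a),np.sin(a),0]);nn=np.array([np.sin(a),-np.cos(a),0])
hp=lambda X:np.array(((X-s['eef_pos'])@t,(X-s['eef_pos'])@nn)).round(4)
for nm,p,z in [('pocket end',(185,122),.04),('block end',(185,57),.04),('flareL',(127,90),.032),('flareR',(245,90),.032),('topL',(91,60),.04),('topR',(283,60),.04),('topL',(101,540),.04),('topR',(278,540),.04),
 ('footL',(133,173),u+.016),('footR',(248,173),u+.016),('plateL',(151,271),u+.085),('plateR',(236,271),u+.085)]:
  print(nm,hp(onz('wrist',[c(*p)],z,s)[0]))
```

```text
pocket end [0.0481 0.0007]
block end [0.0578 0.0007]
flareL [ 0.0524 -0.0084]
flareR [0.0523 0.0101]
topL [ 0.0574 -0.0134]
topR [0.0574 0.0155]
topL [-0.0198 -0.0133]
topR [-0.0198  0.0158]
footL [ 0.0443 -0.006 ]
footR [0.0443 0.0092]
plateL [ 0.0448 -0.0017]
plateR [0.0448 0.0056]
```

```bash
python3 -m pendant '[[[-0.06,0.03,0],[0,0,0]],[[0,0,-0.8],[0,0,0]],[[0,0,-0.8],[0,0,0]],[[0,0,-0.6],[0,0,0]],[[0,0,-0.4],[0,0,0]],[[0,0,0],[0,0,0]]]'
python3 -m pendant '[[[0,0,-0.5],[0,0,0]],[[0,0,0],[0,0,0]]]'
```

```text
clock: 21.18
eef_pos: [0.4848, -0.2287, 0.0879]
eef_rot: [-180.0, -0.0, 95.0]
wrist_force: [-0.3, -0.1, -1.4]
finger_gap: 0.0076
clock: 21.42
eef_pos: [0.4848, -0.2288, 0.083]
eef_rot: [-180.0, -0.0, 95.0]
wrist_force: [-0.0, -0.0, -1.2]
finger_gap: 0.0076
```

```bash
python3 -m pendant '[[[0,0,-0.4],[0,0,0]],[[0,0,0],[0,0,0]]]'
python3 -m pendant '[[[0,0,-0.3],[0,0,0]],[[0,0,0],[0,0,0]]]'
python3 -m pendant '[[[0,0,-0.3],[0,0,0]],[[0,0,0],[0,0,0]]]'
```

```text
clock: 21.68
eef_pos: [0.4848, -0.2288, 0.079]
eef_rot: [-180.0, -0.0, 95.0]
wrist_force: [0.4, 0.5, -0.8]
finger_gap: 0.0078
clock: 21.92
eef_pos: [0.4852, -0.2288, 0.0764]
eef_rot: [180.0, 0.0, 95.0]
wrist_force: [-1.0, -0.3, 2.0]
finger_gap: 0.0076
clock: 22.18
eef_pos: [0.4852, -0.2288, 0.0733]
eef_rot: [180.0, 0.0, 95.0]
wrist_force: [-1.0, 0.3, 3.3]
finger_gap: 0.0077
```

```bash
python3 -m pendant '[[[0,0,-0.2],[0,0,0]],[[0,0,0],[0,0,0]],[[0,0,0],[0,0,0]]]'
python3 - <<'E'
from h import *
im,s=snap('wrist','w11');print(s['eef_pos'],s['eef_rot'],s['wrist_force'],s['torque'])
cv2.imwrite('pics/w11c.png',cv2.resize(im[100:300,180:380],None,fx=3,fy=3,interpolation=cv2.INTER_CUBIC))
E
```

```text
clock: 22.55
eef_pos: [0.4851, -0.2288, 0.0713]
eef_rot: [180.0, 0.0, 95.0]
wrist_force: [0.1, -0.1, 4.5]
finger_gap: 0.0077
[ 0.48512714 -0.2288333   0.07134327] [1.79977048e+02 6.42019045e-03 9.50142990e+01] [ 0.08566359 -0.12261783  4.50495993] [-0.02559821  0.00048092 -0.03753738]
```

View pics/w11c.png

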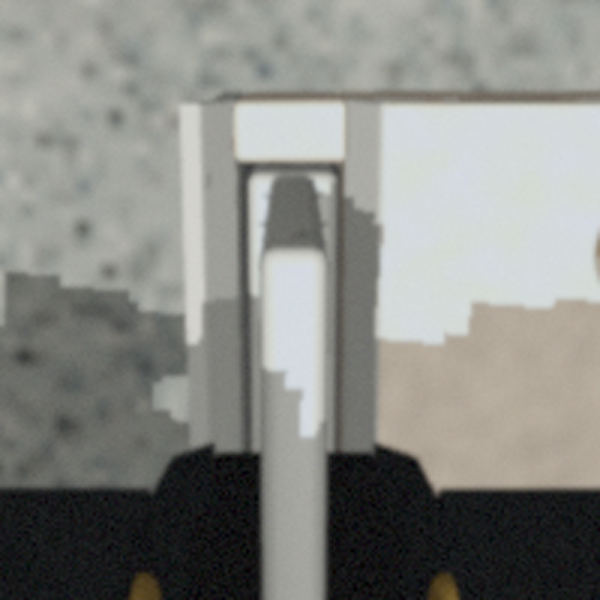

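```bash
python3 -m pendant '[[[0,0,-0.05],[0,0,0]],[[0,0,0],[0,0,0]],[[0,0,0],[0,0,0]],[[0,0,0],[0,0,0]]]'
```

```text
clock: 23.1
eef_pos: [0.4852, -0.2289, 0.0711]
eef_rot: [180.0, 0.0, 95.0]
wrist_force: [1.2, 0.3, 8.3]
finger_gap: 0.0079
```

Run:
```python
from h import *
im,s=snap('scene','s12');print(s['eef_pos'],s['wrist_force'],s['finger_gap'])
cv2.imwrite('pics/s12c.png',cv2.resize(im[160:400,180:420],None,fx=2.5,fy=2.5))
t,_=snap('top','t12')
cv2.imwrite('pics/t12c.png',np.hstack([t[140:290,130:460],cv2.imread('pics/top0.png')[140:290,130:460]]))
```

```text
[ 0.48517441 -0.228851    0.07112938] [1.16409928 0.28570723 8.33744756] 0.0078624133965873
```

View pics/s12c.png

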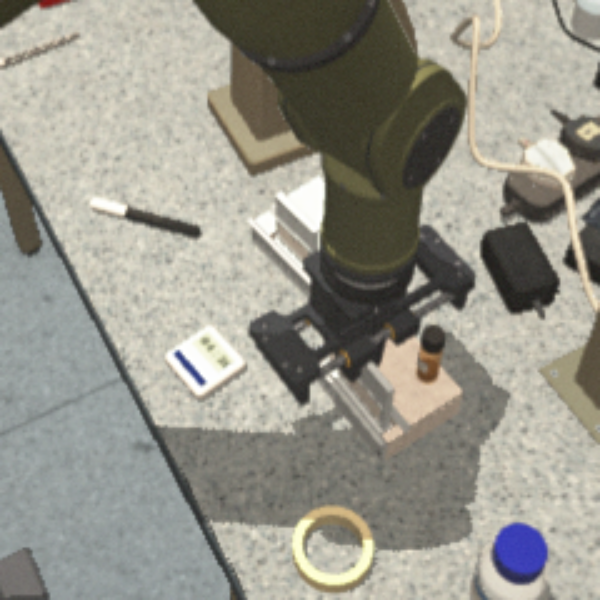

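View pics/t12c.png

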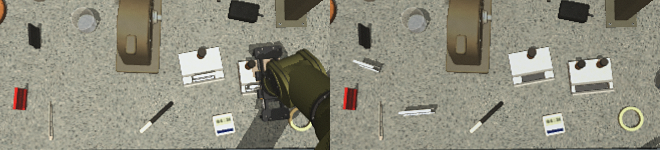

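All bystanders are unmoved, the short holder stands in its pocket, and the long one is pressed on the stop.

```bash
python3 -c "
from cell import arm
print(arm.hand_in()); print(arm.sense()['wrist_force'])"
```

```text
the job is handed in; nothing more can be done
None
the job is handed in; nothing more can be done
```

I put both holders in their pockets and handed the job in at about 23 s, with the arm still gripping the long holder and pressing it down. The hand-in gave no verdict.

- **Short holder:** I set it down in the short pocket and let go. The floor took contact at the expected tip height, with an upward push of 3.3 N. A wrist picture after release put its plate within about 0.2 mm of the pocket's centre, with no visible lean. It was still there in the last top view.
- **Long holder:** I pushed it down against the sprung seat. The force rose steadily with depth, from about 3 to 6 N once the holder's weight is counted. It then jumped with the last half millimetre, to 8.3 N at the wrist, so the seat bar should be on its stop. The implied underside height was 11.9 mm, against 12 mm when home.
- **Bystanders:** In the last scene and top pictures the bystanders in view had not moved. One of the long shelf's two vials and part of the tape roll were hidden behind the gripper in the top view, though the scene view showed the tape roll whole. I saw no contact or force spike that would suggest either moved.

One disagreement: lengths measured from the wrist camera came out 1–4% short, and it read about 1.7 mm to one side. I worked from relative offsets instead. I could not read the seat bar's position directly; it is inferred from force and height.

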